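# Dispense one jar of cream base and log it on the stroke counter

## Robot

A 6-joint arm with a two-finger parallel gripper is mounted at the origin on the work surface. World frame = base frame: x ahead of the robot, y to its left, z up, the work surface at z = 0. Lengths are in m, angles in rad, forces in N, time in s.
With the tool pointing down it reaches from about 0.35 to 0.775 m from the base axis. Payload 5.5 kg.
Tool frame: the origin (TCP) lies midway between the tips of the shut fingers; the grasp point (between the pads) lies 19 mm behind it; z points along the fingers, y is the line along which they close (so a half turn about z gives the same grasp; the last joint's range is limited). The gripper opens to 85 mm and grips with 20 to 120 N. Pads are 22 mm wide; open, the fingers measure 114 mm over their backs; the gripper's body (76 mm by 85 mm) begins 54 mm behind the grasp point. The pads swing forward as they close: fully open they stand 13 mm farther back than shut.
Start: joints at [-1.308, 0.313, 0.046, 1.304, 0, 1.431], TCP at [0.225, -0.529, 0.231] pointing down, gripper open.
Joint ranges: [-2.76, 2.76], [-0.86, 1.69], [-1.03, 1.26], [-2.2, 2.34], [-1.47, 1.5], [-3.14, 3.14]. Speed limits (rad/s): [2.57, 2.57, 3.14, 3.14, 3.14, 3.14].

## Interface

Orientations are given as a unit quaternion [w, x, y, z].
In Python, from workcell import get_state, read_camera, camera_info, hand_in, recognise gives the robot as it stands.
- The arm moves only by the tool arm_command, never from a script. Its argument "moves" is one flat list of numbers, 7 for each row, row after row: the opening, from -1 (shut) to 1 (fully open), then the shift along the tool's x, y, z in mm, then the turn, a rotation vector about the tool's x, y, z in rad. A call has 1 to 8 rows; each row shifts and turns the commanded pose from where the row before left it, along the tool's axes as they then stand; what a row does not reach is not made up. A row lasts 1/8 s, in which the tool goes at most 62.5 mm and 10.7 degrees, less where a joint would pass 70% of its speed; a pose out of reach is approached as far as the arm can. A call with a gripper value outside its range is refused whole. The fingers move at their own pace and stop on an object; "newtons" is the grip in N (left out, the last holds). Time passes only in rows, so rows that do not move let the fingers close. It gives the time, the measured TCP pose, the force, the opening and the grip force at its end, in the units of the state.
- get_state(): the state, without advancing time (a new reading comes with each control period).
- read_camera(name): name is "side" or "top"; returns (picture, depth): 400x640x3 uint8, blue, green, red; 400x640 float32, m along the optical axis (not along the pixel's ray), 0 where there is no reading.
- camera_info(name): a dict with "fovy" (degrees; the focal length in pixels is half the picture's height over the tangent of half this angle, whatever the lens; pixels are square), "cx", "cy" (the principal point, pixels), "eye" and "orientation" of the camera in the world. Camera axes: x right, y down, z forward; pixel columns grow to the right and rows downward; lengths in m; the calibration is good to about 2 mm. A picture is of the moment at which its call begins. camera_info takes no time and is no camera call.
- hand_in(): hands the job in; it is judged then, once.
Trained networks look in the newest picture that a camera, given by its name, has taken for a name from the list of things; names that differ only in an ending like _2 or _b are one class to them, and where a whole thing is asked for, a point or a joint stands for the part that bears it (a point fixed in the world has none). Each returns a list of dicts, best first, with "confidence" (0 to 1); they miss things now and then, are a little off and sometimes report something else, mostly with a low value. They report only what shows in the picture. A call takes as long as a camera call. They do not tell look-alikes from the thing itself.
- recognise(camera, label): "point" ([column, row] in pixels, amid what is visible of it).
The state is a dict: "clock": time; "joint_pos": joint angles; "qvel": joint speeds; "tau": joint torques, N m; "tcp_pos": TCP position; "orientation": TCP orientation; "wrist_force": force on the tool from outside, world axes, zero at the start; "ft_torque": the same for the moment, N m; "finger_gap": finger opening in m; "grip_force": force on a finger pad.
Only numpy, scipy, OpenCV 4.12 (cv2) and the standard library are available. Lean on these libraries where they do the work, as an engineer would, in place of code of your own. Each camera call takes 0.05 s, during which the arm holds its last target. There are 200 camera calls.

## Task

Stand the empty open jar upright on the drip tray of the cream dispenser, centred under the spout, and let go of it; then press the pump head fully down to its stop and let it come back up. Then log the jar on the stroke counter: swing its red-knobbed lever all the way to its stop and release it so that it springs fully home, leaving the jar where it stands, never tipping it, and not disturbing the other containers.

Things in the scene. Friction and masses are not known exactly. Their poses are not given: they have to be found in the camera images.
- jar: the empty, open ointment jar, white plastic, loose on the bench, about 45 g (it varies): round, outer diameter 62 mm, height 76 mm, wall 3 mm, lidless. Origin: centre of its underside; z up.
- dispenser: fixed cream dispenser: white 1-litre bottle (84 mm across, strap 88 mm) upright on a steel stand, blue long-nosed pump on top. Origin: on the bench under the bottle's axis; -x is the way the spout points, roughly to the robot. The stand is 110 mm wide, from x = -148 to +58 mm; the part in front of the bottle is the flat slotted drip tray, its top 12 mm above the bench.
- spout_tip (a point): mouth of the spout, pointing down: 88 mm in front of the bottle's axis, 229 mm above the bench with the pump up; it moves with the pump head. The jar belongs under it. Spout and pump hang over that place, so a vertical gripper cannot set the jar there: lean the tool about 30 degrees, its wrist away from the bottle, towards the side the spout points to.
- pump_top (a point): centre of the flat top of the blue pump head, a disc 40 mm across and 20 mm high on the bottle's axis; 270 mm above the bench when up.
- pump (a joint): travel of the pump head: 0 = up, 0.020 m = fully down on its stop. A spring pushes it up: about 4 N to start it, 10 N at the stop.
- counter: fixed mechanical stroke counter: grey housing with a window of white number drums on a dark steel base, 120 mm (x) by 124 mm (y); the housing's top is 100 mm above the bench. Origin: on the bench, centre of the base. Its -x axis is the way the drums face, roughly to the robot. The lever is on its -y side.
- lever_knob (a point): centre of the lever's red ball knob, 25 mm in diameter, at the end of a steel rod 10 mm thick; 157 mm above the bench when home.
- lever_pivot (a point): the point on the lever's horizontal shaft in the plane in which the lever swings: 52 mm to the counter's -y side of its origin, 62 mm above the bench. The shaft lies along the counter's y axis. The knob's centre is 105 mm from it.
- counter_lever (a joint): angle of the lever: 0 = home, leaning 0.45 rad from upright away from the robot (counter +x); it is pulled towards the robot (counter -x) to its stop at 0.90 rad, leaning 0.45 rad the other way. A spring brings it home by itself: about 1 N at the knob to start it, 3 N at the stop.
- filled_jar: bystander: a closed white jar with a red lid, 72 mm across, 78 mm high, loose. Origin: centre of its underside.
- amber_bottle: bystander: a brown glass bottle with a red cap, 60 mm across, 119 mm high, loose. Origin: centre of its underside.
- carton: bystander: a white folding carton with a red band, 45 by 75 mm, 88 mm high, loose. Origin: centre of its underside.
There are look-alikes about, which are no part of the job. Leave any green or purple look-alike of the jar alone.

How it is judged:
By the outcome, as a careful person would: the job done as asked, in the order asked, and still so for the second after the job is handed in, with the robot touching nothing.
It also fails if it takes over 72 s, if anything falls off the work surface, if the arm or the gripper's body presses on something with over 40 N, if the wrist force passes 120 N, or if a joint passes its speed limit or range.

## Working session

There is one attempt and no reset: what is moved stays moved. The work goes in short steps, Python scripts to look and compute and a tool call to move; the robot and the scene stay as the last step left them, time stands still between calls to the robot, and variables do not carry over. Pictures are saved under pics/ and viewed, at most 10 in all, crops included, and the job is handed in when it is done.

Besides the shell and the picture viewer there is one more tool, called after "Call:" as name(argument=value, ...), one argument or row to a line, values as JSON. arm_command: Moves the arm, as the interface text tells. Its arguments: {"type":"object","properties":{"moves":{"type":"array"},"newtons":{"type":"number"}},"required":["moves"]}

```bash
mkdir -p pics; cat > h.py <<'E'
import numpy as np, cv2
from scipy.spatial.transform import Rotation as R
from workcell import *
def rot(q): return R.from_quat([q[1],q[2],q[3],q[0]])
def cloud(cam,depth):
    i=camera_info(cam); h,w=depth.shape; f=h/2/np.tan(np.radians(i['fovy'])/2)
    u,v=np.meshgrid(np.arange(w),np.arange(h))
    p=np.stack([(u-i['cx'])/f*depth,(v-i['cy'])/f*depth,depth],-1)
    P=p@rot(i['orientation']).as_matrix().T+np.array(i['eye'])
    P[depth==0]=np.nan
    return P
E
python3 - <<'E'
from h import *
ims=[]
for c in ['side','top']:
    im,d=read_camera(c); P=cloud(c,d); np.save(c+'.npy',P); cv2.imwrite(f'pics/{c}0.png',im)
    i=camera_info(c); print(c,i)
    for n in ['jar','dispenser','spout_tip','pump_top','counter','lever_knob','lever_pivot','filled_jar','amber_bottle','carton']:
        for r in recognise(c,n)[:3]:
            u,v=np.round(r['point']).astype(int); print(n,round(r['confidence'],2),u,v,P[v,u].round(3))
print(get_state())
E
```

```text
side {'fovy': 57.52171215710061, 'cx': 314.75070391757373, 'cy': 200.883668837154, 'eye': array([ 0.50949676, -0.69698409,  0.76170591]), 'orientation': array([-0.41869863,  0.90555211, -0.06557676,  0.01914489])}
jar 0.87 308 230 [0.572 0.002 0.061]
jar 0.8 289 263 [ 0.511 -0.103  0.059]
jar 0.72 274 244 [ 0.478 -0.036  0.061]
dispenser 0.58 297 344 [ 0.51  -0.344  0.108]
spout_tip 0.93 297 283 [ 0.521 -0.322  0.264]
pump_top 0.82 299 280 [ 0.524 -0.321  0.271]
pump_top 0.23 297 179 [0.564 0.22  0.072]
counter 0.6 296 182 [0.559 0.202 0.075]
counter 0.38 302 167 [0.585 0.26  0.088]
counter 0.24 275 243 [ 0.481 -0.037  0.066]
lever_knob 0.49 304 174 [0.585 0.198 0.105]
lever_pivot 0.91 296 180 [0.56  0.215 0.072]
filled_jar 0.58 341 200 [0.68  0.094 0.076]
filled_jar 0.26 299 280 [ 0.524 -0.321  0.271]
amber_bottle 0.66 348 229 [ 0.674 -0.034  0.084]
carton 0.75 366 261 [ 0.692 -0.152  0.091]
top {'fovy': 55.93129443004247, 'cx': 324.1624221938578, 'cy': 198.90033061369132, 'eye': array([ 0.4430191 , -0.00245602,  1.20776775]), 'orientation': array([-0.05322748,  0.70862703, -0.70163
[... 574 characters left out ...]
271]
{'clock': 1.1, 'joint_pos': array([-1.30760467e+00,  3.13182507e-01,  4.60947165e-02,  1.30357196e+00,
        1.14149275e-05,  1.43117562e+00]), 'qvel': array([-0.00105289,  0.00052604, -0.00030404, -0.00231716,  0.00080572,
        0.00206384]), 'tau': array([ 1.74624415e-04, -4.80479658e+01,  2.98816860e+01,  3.98601787e-04,
       -2.62801232e-04, -8.74980003e-06]), 'tcp_pos': array([ 0.22540086, -0.52903496,  0.23133098]), 'orientation': array([6.78075609e-05, 9.79786241e-01, 2.00047286e-01, 9.91323642e-06]), 'wrist_force': array([-0.29097913, -0.54606475,  0.11838381]), 'ft_torque': array([-0.06270621, -0.04874533, -0.04185116]), 'grip_force': 0.0, 'finger_gap': 0.085536225826007}
```

View pics/side0.png

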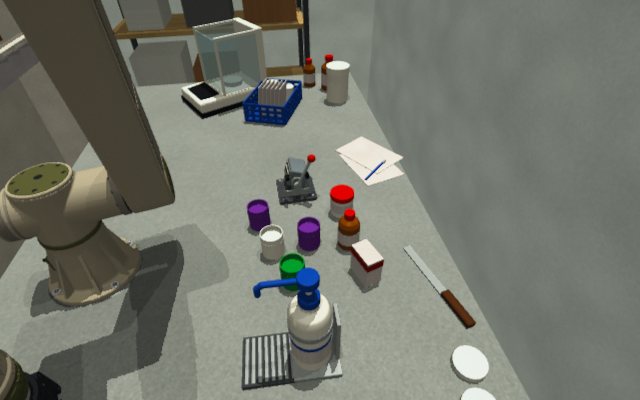

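View pics/top0.png

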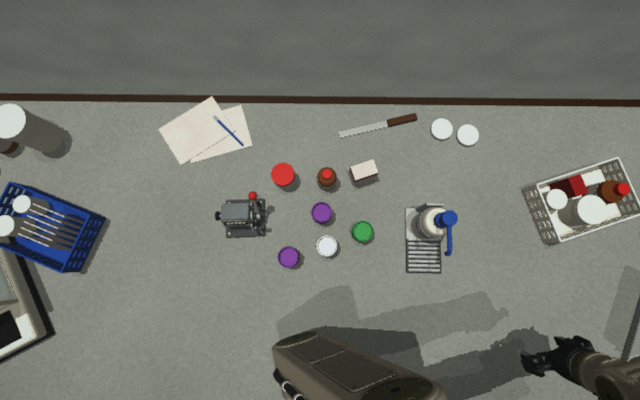

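The side view shows the white open jar at (272,242), purple look-alikes at (259,214) and (309,233), and a green one at (292,267). The top view shows the white jar at (326,246), purple at (322,212) and (289,257), and green at (362,231). The white one fits the description, so I'll confirm it in an enlarged crop while measuring. The dispenser's pump is at (448,218) top, its tray at (423,255), and the lever's red knob at (253,196) top.

```bash
cat >> h.py <<'E'
def circ(xy):
    A=np.c_[2*xy,np.ones(len(xy))]; s=np.linalg.lstsq(A,(xy**2).sum(1),rcond=None)[0]
    return s[:2],np.sqrt(s[2]+s[:2]@s[:2])
def sel(P,M,lo,hi): # masked points inside box
    return P[M&np.all((P>lo)&(P<hi),axis=-1)]
E
python3 - <<'E'
from h import *
for c in ['side','top']:
    P=np.load(c+'.npy'); im=cv2.imread(f'pics/{c}0.png'); hsv=cv2.cvtColor(im,cv2.COLOR_BGR2HSV); H,S,V=cv2.split(hsv)
    T=np.ones_like(H,bool)
    blue=(H>100)&(H<130)&(S>120); red=((H<8)|(H>172))&(S>150)
    print('==',c)
    j=sel(P,(S<70),[.40,-.08,.066],[.53,.05,.085]); print('jar rim',len(j),circ(j[:,:2]),j.mean(0),j.min(0),j.max(0))
    p=sel(P,blue,[.3,-.45,.262],[.7,-.2,.29]); print('pump top',len(p),np.median(p,0),p.min(0),p.max(0), circ(p[:,:2]))
    b=sel(P,blue,[.3,-.45,.225],[.7,-.2,.275])
    for x in np.arange(.38,.58,.02):
        q=b[(b[:,0]>x)&(b[:,0]<=x+.02)]
        if len(q): print('  blue',round(x,2),len(q),q.mean(0).round(3),q.min(0).round(3),q.max(0).round(3))
    k=sel(P,red,[.5,.1,.10],[.75,.35,.2]); print('knob',len(k),k.mean(0),k.min(0),k.max(0))
    t=sel(P,T,[.3,-.45,.006],[.5,-.2,.018]); print('tray',cv2.minAreaRect(t[:,:2].astype(np.float32)))
    h=sel(P,T,[.45,.1,.09],[.7,.35,.11]); print('housing',len(h),cv2.minAreaRect(h[:,:2].astype(np.float32)))
    h=sel(P,T,[.45,.1,.006],[.7,.35,.03]); print('cbase',len(h),cv2.minAreaRect(h[:,:2].astype(np.float32)))
    for n,lo,hi in [('filled',[.62,.06,.07],[.75,.18,.09]),('amber',[.62,-.06,.1],[.73,.05,.13]),('carton',[.63,-.2,.08],[.78,-.06,.1]),('objs',[.38,-.2,.066],[.62,.17,.085])]:
        q=sel(P,T,lo,hi)
        if len(q): print(n,len(q),np.median(q,0).round(3),q.min(0).round(3),q.max(0).round(3))
    for n,m in [('purple',(H>130)&(H<160)&(S>100)),('green',(H>45)&(H<85)&(S>120))]:
        q=sel(P,m,[.38,-.2,.066],[.62,.17,.085]); print(n)
        for pt in (sorted(q.round(3).tolist())[::max(1,len(q)//6)]): print('   ',pt)
a=cv2.imread('pics/top0.png')[180:290,200:470]; cv2.imwrite('pics/crop.png',cv2.resize(a,None,fx=2.9,fy=2.9,interpolation=2))
E
```

```text
== side
jar rim 187 (array([ 0.47157357, -0.00862412]), np.float64(0.029279167250893398)) [ 0.47190318 -0.01046212  0.07339617] [ 0.44116361 -0.04011993  0.06605873] [0.50182102 0.0236749  0.08007181]
pump top 609 [ 0.52967656 -0.31701229  0.26977913] [ 0.45237573 -0.33536438  0.26200854] [ 0.55725431 -0.29724593  0.27351669] (array([ 0.5095914 , -0.31705212]), np.float64(0.031095645220437843))
  blue 0.44 83 [ 0.453 -0.317  0.253] [ 0.447 -0.32   0.235] [ 0.46  -0.312  0.267]
  blue 0.46 74 [ 0.47  -0.317  0.265] [ 0.46  -0.32   0.258] [ 0.48  -0.311  0.268]
  blue 0.48 80 [ 0.49  -0.317  0.265] [ 0.48  -0.32   0.259] [ 0.5   -0.31   0.269]
  blue 0.5 82 [ 0.51  -0.317  0.265] [ 0.5   -0.32   0.258] [ 0.52  -0.311  0.271]
  blue 0.52 275 [ 0.531 -0.32   0.266] [ 0.52  -0.335  0.225] [ 0.54  -0.297  0.274]
  blue 0.54 217 [ 0.547 -0.32   0.266] [ 0.54  -0.334  0.226] [ 0.557 -0.298  0.273]
knob 44 [0.60718441 0.19497186 0.16369838] [0.59831532 0.19078122 0.15333471] [0.61710599 0.2017511  0.17239798]
tray ((0.44547897577285767, -0.3134125769138336), (0.10819727927446365, 0.1115467473
[... 2266 characters left out ...]
 0.2492145150899887), 0.46901658177375793)
filled 432 [0.689 0.127 0.08 ] [0.656 0.093 0.071] [0.727 0.163 0.085]
amber 77 [ 0.682 -0.008  0.121] [ 0.67  -0.02   0.109] [0.696 0.004 0.125]
carton 377 [ 0.704 -0.12   0.089] [ 0.672 -0.164  0.081] [ 0.736 -0.078  0.096]
objs 299 [ 0.499 -0.001  0.077] [ 0.411 -0.148  0.066] [0.604 0.136 0.083]
purple
    [0.411, 0.099, 0.077]
    [0.423, 0.129, 0.075]
    [0.443, 0.122, 0.066]
    [0.461, 0.124, 0.076]
    [0.551, 0.024, 0.079]
    [0.573, -0.021, 0.077]
green
    [0.49, -0.124, 0.072]
    [0.493, -0.126, 0.077]
    [0.496, -0.099, 0.08]
    [0.505, -0.142, 0.073]
    [0.511, -0.087, 0.076]
    [0.522, -0.087, 0.079]
    [0.535, -0.093, 0.076]
```

View pics/crop.png

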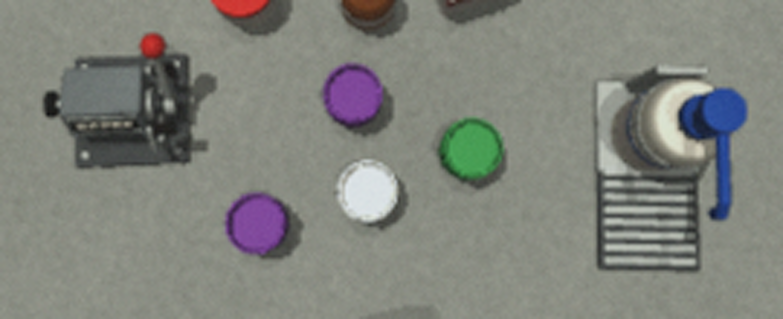

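The crop confirms it: white open jar at crop (368,190), purple at (353,95) and (257,223), green at (472,149). The jar is at (0.473,-0.009), the spout tip at about (0.450,-0.3145), and the dispenser yaw is about 0. Next is a planner for the rows.

```bash
cat >> h.py <<'E'
def ori(yaw,tilt,sgn=1):
    # fingers down, tool x at yaw (rad) when vertical; tilt leans wrist towards world -x (z gains +x)
    base=R.from_matrix(np.array([[1,0,0],[0,-1,0],[0,0,-1]]).T)
    return R.from_euler('y',-tilt)*R.from_euler('z',yaw)*base
def plan(wps,g,start=None,step=50,ang=.17):
    """wps: list of (pos,R,[max mm/row]); prints rounded rows, 8 per call"""
    s=get_state(); p,q=(np.array(s['tcp_pos']),rot(s['orientation'])) if start is None else start
    rows=[]
    for w in wps:
        P,Q=np.array(w[0]),w[1]; st=w[2] if len(w)>2 else step
        D=(q.inv()*Q).as_rotvec()
        n=max(1,int(np.ceil(max(np.linalg.norm(P-p)*1e3/st,np.linalg.norm(D)/ang))))
        for k in range(n,0,-1):
            d=np.round(q.inv().apply((P-p)/k)*1e3,0 if k>1 else 1); r=np.round((q.inv()*Q).as_rotvec()/k,2 if k>1 else 3)
            p=p+q.apply(d/1e3); q=q*R.from_rotvec(r); rows.append([g,*d,*r])
    for i in range(0,len(rows),8): print('[',', '.join(','.join(f'{v:g}' for v in r) for r in rows[i:i+8]),']')
    return p,q
def show():
    s=get_state(); q=rot(s['orientation'])
    print('t',round(s['clock'],2),'tcp',np.round(s['tcp_pos'],4),'z',q.apply([0,0,1]).round(3),'y',q.apply([0,1,0]).round(3),'F',np.round(s['wrist_force'],1),'gap',round(s['finger_gap'],4),'j',np.round(s['joint_pos'],2))
E
python3 - <<'E'
from h import *
t=np.pi/6; print(ori(np.pi,t).as_matrix().round(2))
jar=np.array([.473,-.009,0]); G=jar+[.013,0,.0275]; z=np.array([.5,0,-.866])
y0=.4027
plan([([.27,-.42,.30],ori(1.0,.05)),([.32,-.22,.30],ori(2.2,.25)),(G-.12*z,ori(np.pi,t))],1)
E
```

```text
[[-0.87  0.    0.5 ]
 [ 0.    1.    0.  ]
 [-0.5   0.   -0.87]]
[ 1,21,-21,-17,-0.01,0.01,-0.15, 1,24,-17,-17,-0.01,0.01,-0.15, 1,26,-13,-17,-0.01,0.01,-0.15, 1,28.5,-9,-17.2,-0.003,0.01,-0.147, 1,24,-8,0,-0.03,-0,-0.15, 1,25,-5,0,-0.03,-0,-0.15, 1,26,-1,0,-0.03,-0,-0.15, 1,26,3,0,-0.02,0,-0.15 ]
[ 1,25,7,0,-0.03,-0,-0.15, 1,23,11,1,-0.02,-0,-0.15, 1,22,14,1,-0.03,-0,-0.15, 1,18.9,17.3,1,-0.023,-0.001,-0.146, 1,22,29,32,-0.02,-0.04,-0.16, 1,19,32,31,-0.02,-0.04,-0.16, 1,15,34,31,-0.02,-0.04,-0.15, 1,11,35,32,-0.02,-0.04,-0.16 ]
[ 1,7,35,32,-0.02,-0.05,-0.15, 1,2.8,36,32,-0.024,-0.044,-0.155 ]
```

Call:
arm_command(
  moves=[1,21,-21,-17,-0.01,0.01,-0.15,1,24,-17,-17,-0.01,0.01,-0.15,1,26,-13,-17,-0.01,0.01,-0.15,1,28.5,-9,-17.2,0,0.01,-0.147,1,24,-8,0,-0.03,0,-0.15,1,25,-5,0,-0.03,0,-0.15,1,26,-1,0,-0.03,0,-0.15,1,26,3,0,-0.02,0,-0.15],
)

```text
clock: 2.1
tcp_pos: [0.294, -0.3189, 0.3007]
orientation: [0.065, 0.693, 0.717, 0.042]
wrist_force: [0.6, 0.1, 0.5]
finger_gap: 0.0854
grip_force: 0.0
```

Call:
arm_command(
  moves=[1,25,7,0,-0.03,0,-0.15,1,23,11,1,-0.02,0,-0.15,1,22,14,1,-0.03,0,-0.15,1,19,17,1,-0.023,0,-0.146,1,22,29,32,-0.02,-0.04,-0.16,1,19,32,31,-0.02,-0.04,-0.16,1,15,34,31,-0.02,-0.04,-0.15,1,11,35,32,-0.02,-0.04,-0.16],
)

```text
clock: 3.1
tcp_pos: [0.391, -0.0775, 0.1877]
orientation: [0.21, 0.15, 0.966, 0.019]
wrist_force: [-0.1, -0.4, 0.1]
finger_gap: 0.0852
grip_force: 0.0
```

Call:
arm_command(
  moves=[1,7,35,32,-0.02,-0.05,-0.15,1,3,36,32,-0.024,-0.044,-0.155,1,0,0,0,0,0,0],
)

```text
clock: 3.48
tcp_pos: [0.4222, -0.0055, 0.1286]
orientation: [0.255, -0.002, 0.967, 0.003]
wrist_force: [-0.0, -0.2, 0.2]
finger_gap: 0.0853
grip_force: 0.0
```

```bash
python3 - <<'E'
from h import *
show()
z=np.array([.5,0,-.866]); t=np.pi/6; jar=np.array([.473,-.009,0]); G=jar+[.013,0,.0275]
plan([(G-.06*z,ori(np.pi,t),40),(G,ori(np.pi,t),20)],1)
im,d=read_camera('top'); cv2.imwrite('pics/top1.png',cv2.resize(im[120:320,160:500],None,fx=2.2,fy=2.2))
E
```

```text
t 3.48 tcp [ 0.4222 -0.0055  0.1286] z [ 0.493  0.007 -0.87 ] y [-0.005  1.     0.005] F [-0.  -0.2  0.2] gap 0.0853 j [-0.32 -0.31 -0.99  0.4   0.16 -0.29]
[ 1,-3,-2,30,0,-0,0, 1,-2.2,-1.9,29.4,0.007,-0.008,0.002, 1,-0,0,20,-0,-0,-0, 1,-0,0,20,-0,-0,-0, 1,-0,0,20,-0,-0,-0 ]
```

Call:
arm_command(
  moves=[1,-3,-2,30,0,0,0,1,-2,-2,29.5,0.007,-0.008,0.002,1,0,0,20,0,0,0,1,0,0,20,0,0,0,1,0,0,20,0,0,0,1,0,0,0,0,0,0],
  newtons=30,
)

```text
clock: 4.28
tcp_pos: [0.4956, -0.0147, 0.0353]
orientation: [0.257, 0.003, 0.966, -0.001]
wrist_force: [-0.4, 0.1, 0.0]
finger_gap: 0.0853
grip_force: 0.0
```

```bash
python3 - <<'E'
from h import *
show()
im,d=read_camera('side'); cv2.imwrite('pics/side2.png',cv2.resize(im[150:320,180:380],None,fx=3.5,fy=3.5))
E
```

```text
t 4.28 tcp [ 0.4956 -0.0147  0.0353] z [ 0.497 -0.004 -0.868] y [ 0.007  1.    -0.001] F [-0.4  0.1  0. ] gap 0.0853 j [-0.27  0.05 -1.02 -0.    0.13 -0.23]
```

View pics/side2.png

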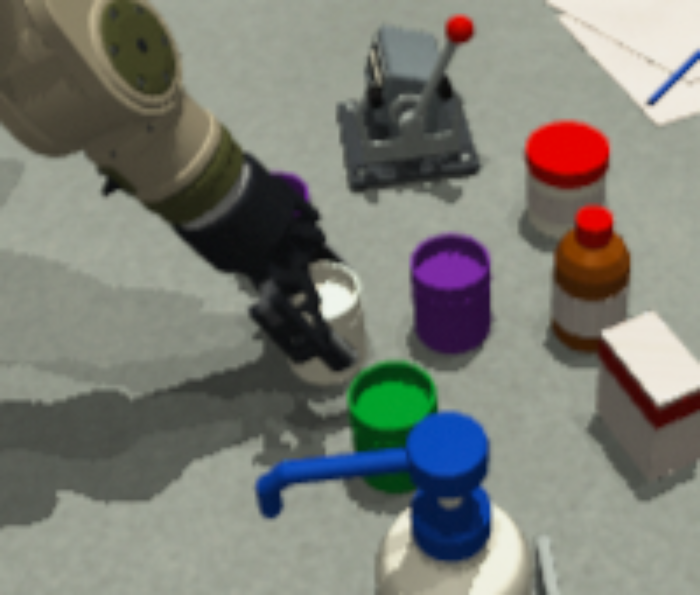

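The gripper straddles the white jar, but joint 3 is at its limit, so the tool sits about 10 mm too far forward. I'll reduce the tilt to 25° here.

```bash
python3 - <<'E'
from h import *
t=np.radians(25)
plan([([.484,-.009,.0315],ori(np.pi,t),6)],1)
E
```

```text
[ 1,4,2,-1,-0,0.03,-0, 1,4,2,-0,-0,0.03,-0, 1,3.8,1.3,-0.6,-0.004,0.024,-0.006 ]
```

Call:
arm_command(
  moves=[1,4,2,-1,0,0.03,0,1,4,2,0,0,0.03,0,1,4,1.5,-0.5,-0.004,0.024,-0.006,1,0,0,0,0,0,0],
)

```text
clock: 4.82
tcp_pos: [0.4837, -0.008, 0.0318]
orientation: [0.217, -0.001, 0.976, 0.0]
wrist_force: [-0.2, 0.2, -0.7]
finger_gap: 0.0854
grip_force: 0.0
```

```bash
python3 - <<'E'
from h import *
show()
t=np.radians(25)
plan([([.484,-.009,.0295],ori(np.pi,t),6)],1)
E
```

```text
t 4.83 tcp [ 0.4837 -0.008   0.0318] z [ 0.424  0.001 -0.906] y [-0.002  1.    -0.   ] F [-0.2  0.2 -0.7] gap 0.0854 j [-0.25  0.05 -0.97  0.13  0.11 -0.23]
[ 1,0.7,-1,2.2,0.001,0.001,0.002 ]
```

Good. Close on the jar.

Call:
arm_command(
  moves=[1,0,-1,2,0,0,0,-1,0,0,0,0,0,0,-1,0,0,0,0,0,0,-1,0,0,0,0,0,0,-1,0,0,0,0,0,0,-1,0,0,0,0,0,0],
  newtons=30,
)

```text
clock: 5.58
tcp_pos: [0.4839, -0.0086, 0.029]
orientation: [0.216, -0.001, 0.976, 0.0]
wrist_force: [-2.0, 0.1, 2.6]
finger_gap: 0.0623
grip_force: 32.9
```

```bash
python3 - <<'E'
from h import *
show(); print(get_state()['grip_force'])
t=np.radians(25);s=get_state()['tcp_pos']
# lift 100 mm straight, move to in front of the tray, 
plan([(s+[0,0,.045],ori(np.pi,t),15),(s+[-.03,-.05,.14],ori(np.pi,t)),([.37,-.30,.15],ori(np.pi,t))],-1)
E
```

```text
t 5.58 tcp [ 0.4839 -0.0086  0.029 ] z [ 0.423  0.001 -0.906] y [-0.002  1.    -0.   ] F [-2.   0.1  2.6] gap 0.0623 j [-0.25  0.06 -0.97  0.12  0.11 -0.23]
32.92548034340143
[ -1,-6,-0,-14,0,-0,0, -1,-7,-0,-13,0,-0,0, -1,-6,-0,-13.8,0.001,-0,0.002, -1,-4,-17,-33,-0,-0,0, -1,-4,-17,-33,-0,-0,0, -1,-4.9,-16,-32.8,-0,-0,0, -1,14,-40,-3,-0,-0,0, -1,14,-40,-3,-0,-0,0 ]
[ -1,14,-40,-3,-0,-0,0, -1,14,-40,-3,-0,-0,0, -1,14,-41,-3,-0,-0,0, -1,14.1,-40.4,-3.2,-0,-0,0 ]
```

Call:
arm_command(
  moves=[-1,-6,0,-14,0,0,0,-1,-7,0,-13,0,0,0,-1,-6,0,-14,0,0,0,-1,-4,-17,-33,0,0,0,-1,-4,-17,-33,0,0,0,-1,-5,-16,-33,0,0,0,-1,14,-40,-3,0,0,0,-1,14,-40,-3,0,0,0],
)

```text
clock: 6.58
tcp_pos: [0.4259, -0.1395, 0.1635]
orientation: [0.217, -0.002, 0.976, -0.0]
wrist_force: [1.5, 0.2, -1.6]
finger_gap: 0.0624
grip_force: 33.2
```

Call:
arm_command(
  moves=[-1,14,-40,-3,0,0,0,-1,14,-40,-3,0,0,0,-1,14,-41,-3,0,0,0,-1,14,-40,-3,0,0,0,-1,0,0,0,0,0,0],
)

```text
clock: 7.2
tcp_pos: [0.37, -0.3027, 0.1498]
orientation: [0.216, 0.001, 0.976, -0.0]
wrist_force: [0.5, -0.1, -1.2]
finger_gap: 0.0622
grip_force: 33.3
```

```bash
python3 - <<'E'
from h import *
show(); s=get_state()['tcp_pos']
im,d=read_camera('side'); P=cloud('side',d); cv2.imwrite('pics/side3.png',cv2.resize(im[150:400,120:400],None,fx=2.4,fy=2.4))
im2,d=read_camera('top'); P2=cloud('top',d)
for I,Q in ((im,P),(im2,P2)):
    S=cv2.cvtColor(I,cv2.COLOR_BGR2HSV)[...,1]; V=I.max(-1)
    j=sel(Q,(V>110)&(S<60),[s[0]-.07,s[1]-.05,s[2]+.025],[s[0]+.04,s[1]+.05,s[2]+.065])
    if len(j)>5: print(len(j),j.min(0),j.max(0),np.median(j,0)-s,circ(j[:,:2]))
E
```

```text
t 7.2 tcp [ 0.37   -0.3027  0.1498] z [ 0.422 -0.001 -0.907] y [0.002 1.    0.   ] F [ 0.5 -0.1 -1.2] gap 0.0622 j [-1.1  -0.03 -0.65  0.74  0.39 -1.06]
588 [ 0.34096323 -0.33856969  0.17477404] [ 0.38974319 -0.26580995  0.20652857] [-0.00339313  0.00628211  0.03178494] (array([ 0.36662846, -0.30173278]), np.float64(0.021277596769975832))
320 [ 0.3474459  -0.34407133  0.17548275] [ 0.3919727  -0.26805394  0.21287916] [-0.00143716 -0.00131201  0.03147345] (array([ 0.36814594, -0.30168041]), np.float64(0.019992857225705138))
```

View pics/side3.png

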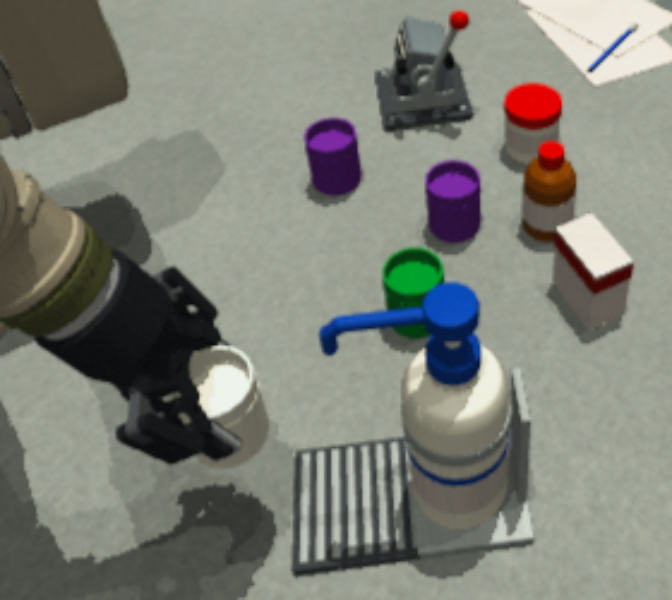

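The jar hangs upright in the gripper, clear of the tray. Now insert it under the spout.

```bash
python3 - <<'E'
from h import *
t=np.radians(25); o=ori(np.pi,t)
plan([([.37,-.3145,.056],o,35),([.4605,-.3145,.052],o,20),([.4605,-.3145,.043],o,4)],-1)
E
```

```text
[ -1,13,-5,28,0,-0,0, -1,13,-5,28,0,-0,0, -1,13.7,-5.2,28.6,0.002,-0.001,0.001, -1,-16,0,8,0,0,-0, -1,-16,0,8,0,0,-0, -1,-16,0,9,0,0,-0, -1,-16,0,8,0,0,-0, -1,-16.3,0,8.9,0,0,-0 ]
[ -1,1,0,3,0,0,-0, -1,1,0,3,0,0,-0, -1,1.8,0,2.1,0,0,-0 ]
```

Call:
arm_command(
  moves=[-1,13,-5,28,0,0,0,-1,13,-5,28,0,0,0,-1,13.5,-5,28.5,0,0,0,-1,-16,0,8,0,0,0,-1,-16,0,8,0,0,0,-1,-16,0,9,0,0,0,-1,-16,0,8,0,0,0,-1,-16,0,9,0,0,0],
)

```text
clock: 8.3
tcp_pos: [0.4621, -0.3136, 0.0527]
orientation: [0.216, -0.002, 0.976, 0.0]
wrist_force: [-0.3, -0.4, -1.1]
finger_gap: 0.0622
grip_force: 33.3
```

```bash
python3 - <<'E'
from h import *
show()
t=np.radians(25); o=ori(np.pi,t)
im,d=read_camera('side'); P=cloud('side',d); cv2.imwrite('pics/side4.png',cv2.resize(im[240:400,200:400],None,fx=3.5,fy=3.5))
im2,d=read_camera('top'); P2=cloud('top',d)
s=get_state()['tcp_pos']
for I,Q in ((im,P),(im2,P2)):
    H,S,V=cv2.split(cv2.cvtColor(I,cv2.COLOR_BGR2HSV))
    j=sel(Q,(V>100)&(S<60),[.40,-.37,.085],[.488,-.26,.115])
    print(len(j),j.min(0),j.max(0),circ(j[:,:2]))
    b=sel(Q,(H>100)&(H<130)&(S>120),[.43,-.35,.225],[.462,-.28,.256]); print('spout tip',len(b),b.min(0),b.max(0))
plan([([.4605,-.3145,.043],o,4)],-1)
E
```

```text
t 8.3 tcp [ 0.4621 -0.3136  0.0527] z [ 0.423  0.002 -0.906] y [-0.004  1.     0.   ] F [-0.3 -0.4 -1.1] gap 0.0622 j [-0.93  0.21 -0.66  0.42  0.35 -0.88]
266 [ 0.43250952 -0.3426163   0.08500551] [ 0.48108784 -0.2682946   0.11240255] (array([ 0.45330193, -0.31246092]), np.float64(0.02618447533383252))
spout tip 48 [ 0.44542448 -0.31989479  0.23365571] [ 0.45615805 -0.31464905  0.25590331]
122 [ 0.44490926 -0.34229308  0.08503696] [ 0.48531683 -0.27763322  0.11255086] (array([ 0.4614538 , -0.31300354]), np.float64(0.022120963130110135))
spout tip 13 [ 0.44747498 -0.3164451   0.2334282 ] [ 0.45739111 -0.30798638  0.25555964]
[ -1,2,-0,3,0,0,0, -1,2,-0,3,0,0,0, -1,2.4,-0.1,2,0.001,0.001,0.005 ]
```

View pics/side4.png

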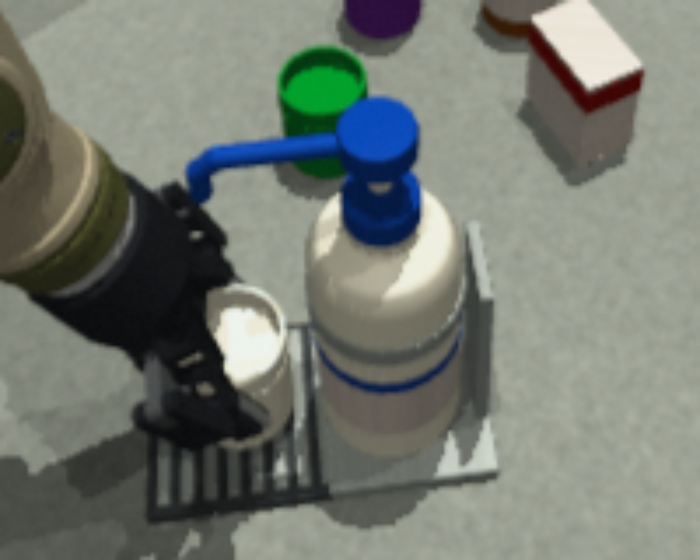

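The jar is below the spout, with its rim clear and the wrist clear of the nose. Lower and watch the force.

Call:
arm_command(
  moves=[-1,1.5,-0.5,3.5,0,0,0,-1,1.5,-0.5,3,0,0,0,-1,1,0,2,0,0,0,-1,0,0,0,0,0,0],
)

```text
clock: 8.9
tcp_pos: [0.4604, -0.3156, 0.0429]
orientation: [0.216, -0.001, 0.976, 0.001]
wrist_force: [0.3, -0.2, -0.3]
finger_gap: 0.0623
grip_force: 33.3
```

Call:
arm_command(
  moves=[-1,0,0.5,1.5,0,0,0,-1,0,0.5,1,0,0,0,-1,0,0,0,0,0,0],
)

```text
clock: 9.28
tcp_pos: [0.462, -0.3146, 0.041]
orientation: [0.216, -0.001, 0.976, 0.0]
wrist_force: [1.3, 0.7, -0.9]
finger_gap: 0.0624
grip_force: 33.3
```

Call:
arm_command(
  moves=[-1,0.5,0,1,0,0,0,-1,0,0,0,0,0,0],
)

```text
clock: 9.52
tcp_pos: [0.4622, -0.3147, 0.041]
orientation: [0.217, -0.001, 0.976, 0.0]
wrist_force: [-5.6, 1.9, 10.5]
finger_gap: 0.0621
grip_force: 34.1
```

Contact at the expected height. Ease off and release.

Call:
arm_command(
  moves=[-1,-0.5,0,-0.8,0,0,0,0.7,0,0,0,0,0,0,1,0,0,0,0,0,0,1,0,0,0,0,0,0,1,0,0,0,0,0,0],
)

```text
clock: 10.15
tcp_pos: [0.4621, -0.3146, 0.0407]
orientation: [0.216, -0.001, 0.976, 0.0]
wrist_force: [0.7, 0.6, -0.0]
finger_gap: 0.0851
grip_force: 0.0
```

```bash
python3 - <<'E'
from h import *
show(); s=get_state()['tcp_pos']; q=rot(get_state()['orientation']); z=q.apply([0,0,1])
a=s-.1*z
plan([(s-.03*z,q,15),(a,q,25),([.30,-.3147,.20],q)],1)
E
```

```text
t 10.15 tcp [ 0.4621 -0.3146  0.0407] z [ 0.422  0.001 -0.906] y [-0.003  1.     0.   ] F [ 0.7  0.6 -0. ] gap 0.0851 j [-0.93  0.23 -0.68  0.39  0.35 -0.88]
[ 1,-0,-0,-10,0,0,0, 1,-0,-0,-10,0,0,0, 1,-0,-0,-10,0,0,0, 1,-0,-0,-23,0,0,0, 1,-0,0,-23,0,0,0, 1,-0,0,-24,0,0,0, 1,27,0,-38,0,0,0, 1,26,0,-37,0,0,0 ]
[ 1,26.6,0.3,-37.9,0,0,0 ]
```

Call:
arm_command(
  moves=[1,0,0,-10,0,0,0,1,0,0,-10,0,0,0,1,0,0,-10,0,0,0,1,0,0,-23,0,0,0,1,0,0,-23,0,0,0,1,2,0,-24,0,0,0,1,27,0,-38,0,0,0,1,26,0,-37,0,0,0],
)

```text
clock: 11.15
tcp_pos: [0.3373, -0.3146, 0.1776]
orientation: [0.217, -0.002, 0.976, -0.0]
wrist_force: [-0.9, -0.3, -0.5]
finger_gap: 0.0856
grip_force: 0.0
```

```bash
python3 - <<'E'
from h import *
show()
im,d=read_camera('side'); P=cloud('side',d); cv2.imwrite('pics/side5.png',cv2.resize(im[240:400,200:400],None,fx=3.5,fy=3.5))
im2,d=read_camera('top'); P2=cloud('top',d)
for I,Q in ((im,P),(im2,P2)):
    H,S,V=cv2.split(cv2.cvtColor(I,cv2.COLOR_BGR2HSV))
    j=sel(Q,(V>100)&(S<60),[.39,-.37,.080],[.488,-.26,.097])
    print(len(j),j.min(0),j.max(0),circ(j[:,:2]))
    b=sel(Q,(H>100)&(H<130)&(S>120),[.43,-.35,.225],[.462,-.28,.256]); print('spout tip',len(b),b.min(0),b.max(0))
    p=sel(Q,(H>100)&(H<130)&(S>120),[.52,-.35,.255],[.6,-.28,.285]); print('disc',(p.min(0)+p.max(0))/2,cv2.minEnclosingCircle(p[:,:2].astype(np.float32)))
# pump press: vertical, shut fingers above disc
o=ori(np.pi,0.)
plan([([.36,-.3147,.33],o),([.535,-.3145,.33],o),([.535,-.3145,.285],o,20)],-1)
E
```

```text
t 11.15 tcp [ 0.3373 -0.3146  0.1776] z [ 0.423  0.    -0.906] y [-0.004  1.    -0.001] F [-0.9 -0.3 -0.5] gap 0.0856 j [-1.19 -0.06 -0.6   0.86  0.4  -1.16]
265 [ 0.42091592 -0.3453996   0.08003529] [ 0.48048472 -0.28197784  0.09138488] (array([ 0.45027054, -0.31434113]), np.float64(0.029265743063068853))
spout tip 44 [ 0.44635523 -0.31938924  0.23380555] [ 0.45800665 -0.31432234  0.25565824]
disc [ 0.53864703 -0.3159778   0.26420799] ((0.5377611517906189, -0.31587061285972595), 0.02012106031179428)
92 [ 0.42441511 -0.3455074   0.0801124 ] [ 0.48288051 -0.28297363  0.09388894] (array([ 0.45311386, -0.31357537]), np.float64(0.02911854201253986))
spout tip 9 [ 0.44994737 -0.31696097  0.23948449] [ 0.4573591  -0.30842273  0.25545574]
disc [ 0.53888019 -0.31278575  0.26539701] ((0.5398920178413391, -0.3127923607826233), 0.019052447751164436)
[ -1,-21,0,-32,-0,0.11,-0, -1,-18,0,-34,-0,0.11,-0, -1,-14,1,-35,-0,0.11,-0, -1,-9.9,0,-37.1,-0.004,0.107,-0.001, -1,-44,0,0,0,0,0, -1,-44,0,0,0,0,0, -1,-43,0,0,0,0,0, -1,-44,0.2,0,0,0,0 ]
[ -1,0,-0,15,0,0,0, -1,0,-0,15,0,0,0, -1,0.1,-0,15,0,0,0 ]
```

View pics/side5.png

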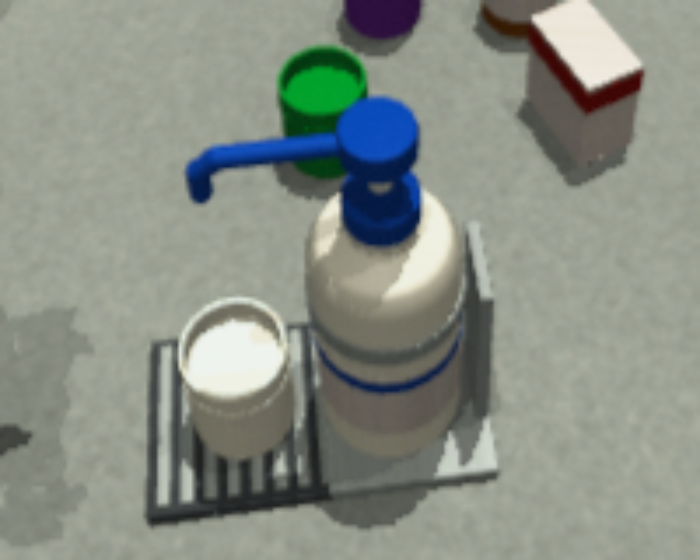

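The jar stands upright on the tray at (0.4515,-0.314), within about 2 mm of the spout. Now the pump, with its disc centre at (0.5385,-0.3145).

Call:
arm_command(
  moves=[-1,-21,0,-32,0,0.11,0,-1,-18,0,-34,0,0.11,0,-1,-14,0,-35,0,0.11,0,-1,-10,0,-37,0,0.107,0,-1,-45,0,0,0,0,0,-1,-45,0,0,0,0,0,-1,-44,0,0,0,0,0,-1,-45,0,0,0,0,0],
)

```text
clock: 12.25
tcp_pos: [0.543, -0.314, 0.3269]
orientation: [-0.0, -0.001, 1.0, -0.0]
wrist_force: [0.9, -1.1, 0.0]
finger_gap: -0.0
grip_force: 0.0
```

```bash
python3 - <<'E'
from h import *
show(); o=ori(np.pi,0.)
plan([([.5385,-.3145,.285],o,15),([.5385,-.3145,.252],o,6)],-1)
E
```

```text
t 12.25 tcp [ 0.543  -0.314   0.3269] z [-0. -0. -1.] y [-0.003  1.    -0.   ] F [ 0.9 -1.1  0. ] gap -0.0 j [-0.65  0.42  0.44  1.59 -0.   -0.65]
[ -1,1,-0,14,-0,-0,0, -1,2,-0,14,-0,-0,0, -1,1.5,-0.5,13.9,-0,-0,0.003, -1,-0,0,5,-0,-0,-0, -1,-0,0,6,-0,-0,-0, -1,-0,0,5,-0,-0,-0, -1,-0,0,6,-0,-0,-0, -1,-0,0,5,-0,-0,-0 ]
[ -1,-0,0,6,-0,-0,-0 ]
```

Call:
arm_command(
  moves=[-1,1,0,14,0,0,0,-1,2,0,14,0,0,0,-1,1.5,-0.5,14,0,0,0,-1,0,0,5,0,0,0,-1,0,0,6,0,0,0,-1,0,0,5,0,0,0,-1,0,0,6,0,0,0,-1,0,0,5,0,0,0],
)

```text
clock: 13.25
tcp_pos: [0.5369, -0.315, 0.2591]
orientation: [0.001, -0.001, 1.0, -0.001]
wrist_force: [-1.0, 1.5, 7.6]
finger_gap: 0.0003
grip_force: 3.6
```

Call:
arm_command(
  moves=[-1,0,0,4,0,0,0,-1,0,0,2,0,0,0,-1,0,0,0,0,0,0],
)

```text
clock: 13.62
tcp_pos: [0.5369, -0.315, 0.2537]
orientation: [0.001, -0.001, 1.0, -0.001]
wrist_force: [-2.6, 1.7, 8.4]
finger_gap: -0.0001
grip_force: 4.3
```

Call:
arm_command(
  moves=[-1,0,0,2,0,0,0,-1,0,0,1,0,0,0,-1,0,0,0,0,0,0],
)

```text
clock: 14.0
tcp_pos: [0.5369, -0.315, 0.251]
orientation: [0.001, -0.001, 1.0, -0.001]
wrist_force: [-2.0, 2.1, 9.4]
finger_gap: -0.0002
grip_force: 4.8
```

Call:
arm_command(
  moves=[-1,0,0,1,0,0,0,-1,0,0,0,0,0,0],
)

```text
clock: 14.25
tcp_pos: [0.5369, -0.315, 0.2501]
orientation: [0.001, -0.001, 1.0, -0.001]
wrist_force: [-2.4, 1.6, 9.7]
finger_gap: 0.0003
grip_force: 4.9
```

Call:
arm_command(
  moves=[-1,0,0,1,0,0,0,-1,0,0,0,0,0,0],
)

```text
clock: 14.5
tcp_pos: [0.5369, -0.3151, 0.25]
orientation: [0.001, -0.001, 1.0, -0.001]
wrist_force: [-3.1, 2.0, 13.3]
finger_gap: 0.0001
grip_force: 6.5
```

Call:
arm_command(
  moves=[-1,0,0,0.7,0,0,0,-1,0,0,0,0,0,0],
)

```text
clock: 14.75
tcp_pos: [0.5369, -0.3151, 0.25]
orientation: [0.002, -0.001, 1.0, -0.001]
wrist_force: [-2.8, 3.7, 15.6]
finger_gap: 0.0
grip_force: 7.9
```

The pump is at its stop: position holds at 0.250 while the force rises. Let it come up.

Call:
arm_command(
  moves=[-1,0,0,-4,0,0,0,-1,0,0,-8,0,0,0,-1,0,0,-12,0,0,0,-1,0,0,-25,0,0,0,-1,0,0,-30,0,0,0,-1,0,40,-10,0,0,0,-1,0,50,0,0,0,0,-1,0,50,0,0,0,0],
)

```text
clock: 15.75
tcp_pos: [0.5363, -0.1739, 0.3352]
orientation: [-0.0, -0.001, 1.0, -0.0]
wrist_force: [0.3, -0.0, 0.1]
finger_gap: 0.0002
grip_force: 0.0
```

```bash
python3 - <<'E'
from h import *
show()
for c in ['side','top']:
    im,d=read_camera(c); P=cloud(c,d); np.save(c+'b.npy',P); cv2.imwrite(f'pics/{c}6.png',im)
    H,S,V=cv2.split(cv2.cvtColor(im,cv2.COLOR_BGR2HSV)); T=H>=0
    p=sel(P,(H>100)&(H<130)&(S>120),[.52,-.35,.24],[.6,-.28,.285]); print('pump z',np.median(p,0))
    j=sel(P,(V>100)&(S<60),[.39,-.37,.080],[.488,-.26,.097])
    if len(j)>20: print('jar',circ(j[:,:2]))
    for n,lo,hi in [('base',.008,.03),('hous',.092,.106)]:
        h=sel(P,T,[.46,.15,lo],[.68,.34,hi]).astype(np.float32)
        # robust trim of stray points
        m=np.median(h,0); print(n,len(h),m.round(3),cv2.minAreaRect(h[np.abs(h-m).max(1)<.085][:,:2]))
        q=[np.percentile(h[:,k],[2,98]).round(4) for k in (0,1)]; print(q)
    k=sel(P,((H<8)|(H>172))&(S>150),[.5,.1,.14],[.65,.3,.2]); print('knob',len(k),k.min(0),k.max(0))
im=cv2.imread('pics/side6.png')[145:215,255:345]; cv2.imwrite('pics/crop6.png',cv2.resize(im,None,fx=7,fy=7,interpolation=2))
E
```

```text
t 15.75 tcp [ 0.5363 -0.1739  0.3352] z [-0. -0. -1.] y [-0.002  1.    -0.   ] F [ 0.3 -0.   0.1] gap 0.0002 j [-0.46  0.29  0.26  1.55 -0.   -0.46]
pump z [ 0.53808066 -0.32191278  0.27058004]
jar (array([ 0.45027946, -0.31430002]), np.float64(0.029331521980591982))Traceback (most recent call last):
  File "<stdin>", line 12, in <module>
cv2.error: OpenCV(4.12.0) /io/opencv/modules/imgproc/src/convhull.cpp:143: error: (-215:Assertion failed) total >= 0 && (depth == CV_32F || depth == CV_32S) in function 'convexHull'
```

```bash
python3 - <<'E'
from h import *
for c in ['side','top']:
    im=cv2.imread(f'pics/{c}0.png'); P=np.load(c+'.npy')
    T=np.ones(im.shape[:2],bool)
    for n,lo,hi in [('base',.008,.03),('hous',.092,.106)]:
        h=sel(P,T,[.46,.15,lo],[.68,.34,hi]).astype(np.float32)
        m=np.median(h,0); print(c,n,len(h),m.round(3),cv2.minAreaRect(np.ascontiguousarray(h[np.abs(h-m).max(1)<.085][:,:2])),[np.percentile(h[:,k],[1,99]).round(4).tolist() for k in (0,1)])
    r=sel(P,T,[.565,.16,.11],[.63,.212,.15]); print('rod',len(r),r.round(3)[::4].tolist())
a=cv2.imread('pics/side0.png')[145:215,255:345]; b=cv2.imread('pics/top0.png')[175:250,200:290]
cv2.imwrite('pics/crop6.png',np.hstack([cv2.resize(a,(400,311),interpolation=2),cv2.resize(b,(373,311),interpolation=2)]))
o=ori(np.pi,0.)
plan([([.56,0,.33],o),([.648,.202,.28],o),([.648,.202,.17],o,35)],-1)
E
```

```text
side base 551 [0.55  0.215 0.015] ((0.5592072010040283, 0.24381431937217712), (0.12014181911945343, 0.11538372188806534), 2.757028579711914) [[0.4986, 0.6193], [0.1873, 0.3044]]
side hous 259 [0.559 0.248 0.099] ((0.5581649541854858, 0.2454708367586136), (0.07280891388654709, 0.12162677943706512), 4.221712589263916) [[0.526, 0.5962], [0.187, 0.3045]]
rod 41 [[0.599, 0.201, 0.15], [0.601, 0.198, 0.148], [0.602, 0.2, 0.143], [0.601, 0.2, 0.139], [0.589, 0.203, 0.131], [0.589, 0.199, 0.13], [0.589, 0.197, 0.128], [0.588, 0.196, 0.125], [0.589, 0.199, 0.119], [0.588, 0.196, 0.118], [0.588, 0.198, 0.113]]
top base 651 [0.529 0.24  0.014] ((0.5418276786804199, 0.2538258731365204), (0.14389660954475403, 0.13560941815376282), 0.192548930644989) [[0.501, 0.6469], [0.1875, 0.315]]
top hous 441 [0.562 0.258 0.099] ((0.560664176940918, 0.24678827822208405), (0.0768849179148674, 0.11824455857276917), 3.7360117435455322) [[0.5296, 0.5989], [0.19, 0.305]]
rod 27 [[0.6, 0.197, 0.147], [0.596, 0.204, 0.138], [0.593, 0.204, 0.137], [0.591, 0.202, 0.131], [0.588, 0.2, 0.128], [0.586, 0.2, 0.126], [0.584, 0.199, 0.116]]
[ -1,-6,42,2,0,-0,0, -1,-6,42,2,0,-0,0, -1,-7,42,1,0,-0,0, -1,-6.4,41.9,1.6,0.004,-0,0.006, -1,-18,40,10,-0,-0,0, -1,-18,41,10,-0,-0,0, -1,-17,40,10,-0,-0,0, -1,-18,41,10,-0,-0,0 ]
[ -1,-17,40,9.9,-0,-0,0, -1,-0,0,27,-0,-0,0, -1,-0,0,28,-0,-0,0, -1,-0,0,27,-0,-0,0, -1,-0.1,0.1,28,-0,-0,0 ]
```

View pics/crop6.png

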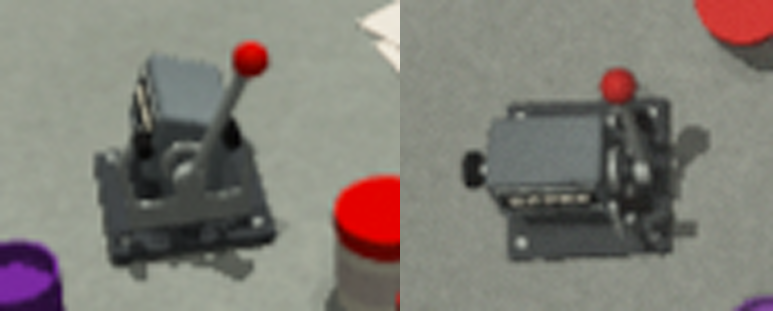

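The knob is at (250,60) in the left crop, its lever leaning away from the robot, and the counter's yaw is about +3.5°. The knob should travel from (0.608,0.202) to (0.517,0.197). I'll hook it from behind.

Call:
arm_command(
  moves=[-1,-6,42,2,0,0,0,-1,-6,42,2,0,0,0,-1,-7,42,1,0,0,0,-1,-6,42,1.5,0.004,0,0.006,-1,-18,40,10,0,0,0,-1,-18,41,10,0,0,0,-1,-17,40,10,0,0,0,-1,-18,41,10,0,0,0],
)

```text
clock: 16.8
tcp_pos: [0.633, 0.1558, 0.2876]
orientation: [-0.0, 0.002, 1.0, -0.002]
wrist_force: [0.6, -0.5, 0.7]
finger_gap: 0.0002
grip_force: 0.0
```

Call:
arm_command(
  moves=[-1,-17,40,10,0,0,0,-1,0,0,27,0,0,0,-1,0,0,20,0,0,0,-1,0,0,0,0,0,0],
)

```text
clock: 17.3
tcp_pos: [0.6485, 0.1943, 0.2285]
orientation: [-0.002, 0.002, 1.0, -0.002]
wrist_force: [-0.8, -0.5, 0.3]
finger_gap: 0.0002
grip_force: 0.0
```

```bash
python3 - <<'E'
from h import *
show(); o=ori(np.pi,0.)
im,d=read_camera('side'); P=cloud('side',d); H,S,V=cv2.split(cv2.cvtColor(im,cv2.COLOR_BGR2HSV))
k=sel(P,((H<8)|(H>172))&(S>150),[.5,.1,.14],[.65,.3,.2]); print('knob',len(k),k.min(0) if len(k) else 0,k.max(0) if len(k) else 0)
plan([([.650,.203,.147],o,30),([.628,.202,.147],o,12),([.5405,.197,.147],o,10)],-1)
E
```

```text
t 17.3 tcp [0.6485 0.1943 0.2285] z [-0.005 -0.005 -1.   ] y [ 0.003  1.    -0.005] F [-0.8 -0.5  0.3] gap 0.0002 j [ 0.17  0.53  0.37  1.41 -0.    0.18]
knob 43 [0.5983071  0.18833688 0.15206842] [0.61696846 0.20258237 0.17304992]
[ -1,-0,3,28,-0,-0,-0, -1,-1,3,28,-0,-0,-0, -1,-0.1,3.1,27.1,-0.004,-0.003,-0.004, -1,11,-0,-0,-0,0,0, -1,11,-0.9,-0,-0,0,0.001, -1,10,-1,-0,-0,0,-0, -1,10,-1,-0,-0,0,-0, -1,10,-0,-0,-0,0,-0 ]
[ -1,10,-1,-0,-0,0,-0, -1,10,-0,-0,-0,0,-0, -1,9,-1,-0,-0,0,-0, -1,10,-0,-0,-0,0,-0, -1,9,-1,-0,-0,0,-0, -1,9.5,-0.1,-0,-0,0,-0 ]
```

Call:
arm_command(
  moves=[-1,0,3,28,0,0,0,-1,-1,3,28,0,0,0,-1,0,3,27,-0.004,-0.003,-0.004,-1,11,0,0,0,0,0,-1,11,-1,0,0,0,0,-1,10,-1,0,0,0,0,-1,10,-1,0,0,0,0,-1,10,0,0,0,0,0],
)

```text
clock: 18.35
tcp_pos: [0.5984, 0.2, 0.1487]
orientation: [0.002, -0.0, 1.0, 0.0]
wrist_force: [3.0, 0.7, 2.1]
finger_gap: 0.0001
grip_force: 1.2
```

Call:
arm_command(
  moves=[-1,10,-1,0,0,0,0,-1,10,0,0,0,0,0,-1,9,-1,0,0,0,0,-1,10,0,0,0,0,0,-1,9,-1,0,0,0,0,-1,5,0,0,0,0,0,-1,0,0,0,0,0,0],
)

```text
clock: 19.23
tcp_pos: [0.5453, 0.1969, 0.1475]
orientation: [0.001, -0.0, 1.0, -0.0]
wrist_force: [3.6, -1.7, -3.1]
finger_gap: 0.0003
grip_force: 1.8
```

```bash
python3 - <<'E'
from h import *
show()
im,d=read_camera('side'); P=cloud('side',d); H,S,V=cv2.split(cv2.cvtColor(im,cv2.COLOR_BGR2HSV))
k=sel(P,((H<8)|(H>172))&(S>150),[.45,.1,.13],[.65,.3,.2]); print('knob',len(k),k.min(0) if len(k) else 0,k.max(0) if len(k) else 0)
cv2.imwrite('pics/side7.png',cv2.resize(im[120:230,220:380],None,fx=4,fy=4,interpolation=2))
E
```

```text
t 19.23 tcp [0.5453 0.1969 0.1475] z [ 0.002 -0.    -1.   ] y [-0.001  1.    -0.   ] F [ 3.6 -1.7 -3.1] gap 0.0003 j [ 0.21  0.36 -0.1   1.11 -0.    0.21]
knob 45 [0.5130508  0.18500258 0.15347631] [0.53389747 0.19842687 0.17287974]
```

View pics/side7.png

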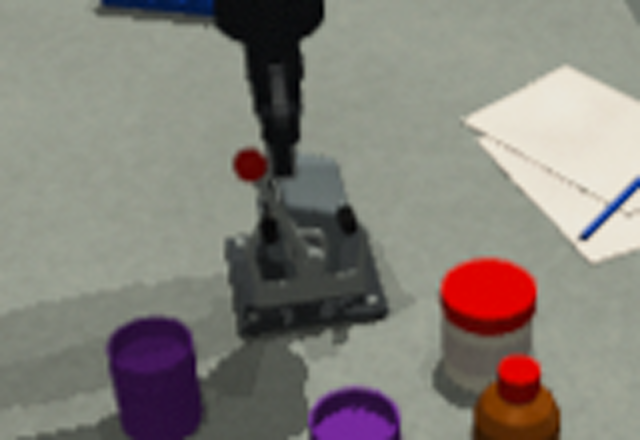

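The knob now leans towards the robot at crop (250,165), about 6 mm short of the stop. Pull on gently.

Call:
arm_command(
  moves=[-1,3,0,0,0,0,0,-1,2,0,0,0,0,0,-1,0,0,0,0,0,0],
)

```text
clock: 19.65
tcp_pos: [0.5405, 0.197, 0.1475]
orientation: [0.001, -0.0, 1.0, -0.0]
wrist_force: [3.9, -0.1, -3.2]
finger_gap: 0.0002
grip_force: 2.1
```

Call:
arm_command(
  moves=[-1,2,0,0,0,0,0,-1,0,0,0,0,0,0],
)

```text
clock: 19.9
tcp_pos: [0.5394, 0.1971, 0.1476]
orientation: [0.002, -0.0, 1.0, 0.0]
wrist_force: [6.4, -0.7, -5.2]
finger_gap: -0.0001
grip_force: 3.3
```

Call:
arm_command(
  moves=[-1,1.5,0,0,0,0,0,-1,0,0,0,0,0,0],
)

```text
clock: 20.15
tcp_pos: [0.539, 0.1971, 0.1476]
orientation: [0.003, -0.0, 1.0, 0.0]
wrist_force: [9.2, -0.2, -6.9]
finger_gap: 0.0001
grip_force: 4.9
```

On the stop: force rises while the position holds. Let the spring carry it home ahead of the fingers, then clear off.

Call:
arm_command(
  moves=[-1,-12,1,0,0,0,0,-1,-15,1,0,0,0,0,-1,-15,1,0,0,0,0,-1,-15,1,0,0,0,0,-1,-15,1,0,0,0,0,-1,-15,1,0,0,0,0,-1,-15,0,0,0,0,0,-1,-12,0,0,0,0,0],
)

```text
clock: 21.15
tcp_pos: [0.6503, 0.2033, 0.1474]
orientation: [-0.0, -0.0, 1.0, 0.0]
wrist_force: [-0.4, 0.8, -0.1]
finger_gap: -0.0002
grip_force: 0.0
```

Call:
arm_command(
  moves=[-1,0,0,-30,0,0,0,-1,0,0,-50,0,0,0,-1,0,0,-50,0,0,0,-1,40,0,-30,0,0,0,-1,50,0,0,0,0,0,-1,50,0,0,0,0,0,-1,50,0,0,0,0,0,-1,0,0,0,0,0,0],
)

```text
clock: 22.15
tcp_pos: [0.4559, 0.203, 0.3079]
orientation: [-0.001, -0.001, 1.0, -0.0]
wrist_force: [0.3, 0.9, -0.1]
finger_gap: -0.0
grip_force: 0.0
```

```bash
python3 - <<'E'
from h import *
show()
for c in ['side','top']:
    im,d=read_camera(c); P=cloud(c,d); H,S,V=cv2.split(cv2.cvtColor(im,cv2.COLOR_BGR2HSV)); cv2.imwrite(f'pics/{c}8.png',im)
    k=sel(P,((H<8)|(H>172))&(S>150),[.45,.1,.13],[.65,.3,.2]); print('knob',len(k),k.min(0) if len(k) else 0,k.max(0) if len(k) else 0)
    j=sel(P,(V>100)&(S<60),[.39,-.37,.080],[.488,-.26,.097]); print('jar',len(j),circ(j[:,:2]))
    p=sel(P,(H>100)&(H<130)&(S>120),[.52,-.35,.255],[.6,-.28,.285]); print('pump',np.median(p,0))
E
```

```text
t 22.15 tcp [0.4559 0.203  0.3079] z [-0.001 -0.    -1.   ] y [-0.003  1.    -0.   ] F [ 0.3  0.9 -0.1] gap -0.0 j [0.26 0.15 0.03 1.44 0.   0.26]
knob 43 [0.59841226 0.18966629 0.1532333 ] [0.61710759 0.20481241 0.17319393]
jar 255 (array([ 0.45025878, -0.31434048]), np.float64(0.02922694730198893))
pump [ 0.53811706 -0.32136663  0.27063854]
knob 48 [0.59767707 0.19330848 0.16229319] [0.61780972 0.21103996 0.17357765]
jar 95 (array([ 0.4529778 , -0.31364656]), np.float64(0.029180084832855946))
pump [ 0.53888404 -0.31144098  0.27099841]
```

View pics/side8.png

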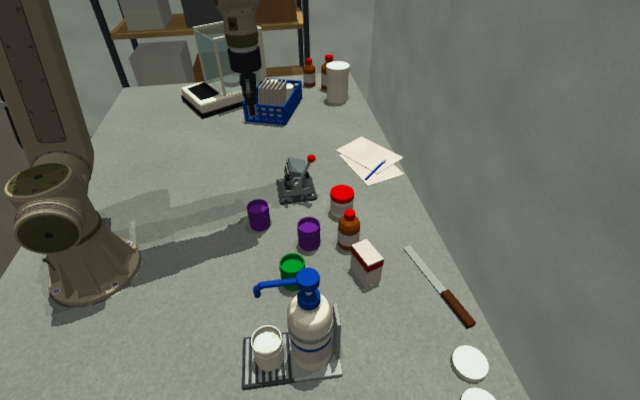

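The jar stands upright on the tray at (267,347), the pump is up, the knob is home at (311,158), the bystanders are unmoved and the arm is clear.

```bash
python3 -c "
from workcell import *
print(hand_in())"
```

```text
the job is handed in; nothing more can be done
None
```

The job is done and handed in at about 22 s: the jar stands upright on the drip tray within about 2–3 mm of the spout's centre, the pump went to its stop and came back up, the counter lever went to its stop and sprang home, and nothing else was disturbed.

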